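Stow the scraper in the slotted rack by feel

TASK

Take the flat scraper out of the open bench vice and put it away blade-down in the slotted wooden rack, fully home so that the shoulder of its handle rests on the rack's top, then let go. Of the three empty slots only one is clear all the way down; the other two are choked by offcuts jammed out of sight, so feel for the one that takes the whole blade. Leave the chisel in the rack and everything else on the bench where it is.

Things in the scene. Friction and masses are not known exactly. Their poses are not given: they have to be found in the camera images.
- scraper: flat scraper standing upright, loose, in the vice, blade down. Origin: middle of the blade's lower edge; z up the tool, x across the blade, y through its thickness; same either way round. Steel blade 50 wide, 4 thick (2.8 in the last 6), 66 mm long; above it a collar 34 x 20 x 10 mm (its underside is the shoulder), then a wooden grip 26 (x) x 20 (y) mm, 76 to 156 mm above the origin. About 160 g
- handle (a point): middle of the scraper's wooden grip, 116 mm above the blade's lower edge
- shoulder (a point): middle of the scraper's shoulder (underside of the collar), 66 mm above the blade's lower edge
- rack: slotted wooden block fixed to the bench, 90 (x) x 235 (y) x 85 mm high on a thin dark foot; origin at the centre of its underside, z up. Three equal empty slots in a row and a shorter fourth holding a chisel; slots run along x. The empty ones look alike; which one is clear is not known
- slot1 (a point): empty slot farthest from the chisel (at y = -85 mm in the rack's frame): centre of its mouth, level with the rack's top. Mouth 56 (x) x 7 mm (y) with a 2 mm bevel; 70 mm deep when clear, else choked by an offcut some 20 to 45 mm below the mouth
- slot2 (a point): middle empty slot (at y = -35 mm in the rack's frame): centre of its mouth, level with the rack's top. Mouth 56 (x) x 7 mm (y) with a 2 mm bevel; 70 mm deep when clear, else choked by an offcut some 20 to 45 mm below the mouth
- slot3 (a point): empty slot nearest the chisel (at y = +15 mm in the rack's frame): centre of its mouth, level with the rack's top. Mouth 56 (x) x 7 mm (y) with a 2 mm bevel; 70 mm deep when clear, else choked by an offcut some 20 to 45 mm below the mouth
- vice: drill-press vice bolted to the bench, 170 (x) x 100 mm (y), screw and cross handle reaching to x = -120 mm; origin at the centre of its underside, z up. The gap between its jaws runs along y at x = 0, 8 mm wide; jaw tops 80 mm and bed 35 mm above the bench; the scraper's blade stands on the bed
- chisel: chisel standing in the rack's fourth, shorter slot (at y = +85 mm in the rack's frame), round handle 20 mm thick reaching 77 mm above the rack's top; origin at the blade's lower end
- wrench: open-ended wrench about 170 mm long lying beyond the vice; origin under its middle
- jar: screw jar, 56 mm across and 75 mm high, standing beyond the rack; origin at its underside
- hammer: hammer about 280 mm long lying at the right; origin under its middle
- screwdriver: screwdriver about 200 mm long lying nearer the robot than the vice and rack; origin under its middle
- sanding_block: cork sanding block 70 x 110 x 36 mm; origin at its underside
- brush: dusting brush about 200 mm long lying at the left; origin under its middle

How it is judged:
On the way:
1. the scraper is lifted out of the vice (z of scraper in the frame of vice above 0.082 m), for 0.1 s.
At the end, for the whole second after the job is handed in: The scraper stands at rest blade-down in one of the rack's slots: its shoulder is on the rack's top (at most 4 mm above it), within 10 mm of the slots' middle line along x, its blade runs along the slot (within 0.12 rad) and it is upright within 0.1 rad (z of shoulder in the frame of rack between 0.08 and 0.089 m and x of shoulder in the frame of rack between -0.01 and 0.01 m and y of shoulder in the frame of rack between -0.095 and 0.025 m and angle between the x axis of scraper and the x axis of rack, either way round below 0.12 rad and angle between scraper's own z axis and vertical below 0.1 rad and linear speed of scraper below 0.02 m/s); the robot touches nothing.
It fails at once if the chisel is moved more than 15 mm (distance of chisel from where it was at the start of the episode above 0.015 m).
It fails at once if the wrench, jar, hammer, screwdriver, sanding block or brush is moved more than 30 mm (distance of any of wrench, jar, hammer, screwdriver, sanding_block, brush from where it was at the start of the episode above 0.03 m).
It also fails if it takes over 64 s, if anything falls off the work surface, if the arm or the gripper's body presses on something with over 40 N, if the wrist force passes 120 N, or if a joint passes its speed limit or range.

ROBOT

A 6-joint arm with a two-finger parallel gripper is mounted at the origin on the work surface. World frame = base frame: x ahead of the robot, y to its left, z up, the work surface at z = 0. Lengths are in m, angles in rad, forces in N, time in s.
With the tool pointing down it reaches from about 0.25 to 0.775 m from the base axis. Payload 4 kg.
Tool frame: the origin (TCP) lies at the very end of the fingers, on their centre line; the grasp point (between the pads) lies 19 mm behind it (robot.pinch_z is the distance from the TCP to the grasp point, in m); z points along the fingers, y is the line along which they close (so a half turn about z gives the same grasp; the last joint's range is limited). The gripper opens to 94 mm and grips with 3 to 60 N. Pads are 16 mm wide; open, the fingers measure 119 mm over their backs; the gripper's body (75 mm by 177 mm) begins 78 mm behind the grasp point.
Start: joints at [-1.422, 0.087, 1.371, -0, 1.684, -0.103], TCP at [0.137, -0.533, 0.206] pointing down, gripper open.
Joint ranges: [-3.1, 3.1], [-0.76, 2.03], [0.27, 2.55], [-1.08, 4.22], [0.17, 2.65], [-2.57, 2.57]. Speed limits (rad/s): [2.79, 2.79, 3.14, 3.14, 3.14, 3.14].

INTERFACE

Orientations are given as [roll, pitch, yaw] about the fixed x, y, z axes, in that order (R = Rz(yaw) Ry(pitch) Rx(roll)).
In Python, from bench import robot gives the robot as it stands.
- The arm moves only by the tool arm_command, never from a script. Its argument "targets" is one flat list of numbers, 7 for each row, row after row: the turn, a rotation vector about the tool's x, y, z in degrees, then the shift along the tool's x, y, z in mm, then the closure, from -1 (fully open) to 1 (shut). In form: [ax, ay, az, x, y, z, hand, ax, ay, az, x, y, z, hand, ...]. A call has 1 to 20 rows; each row is the pose to reach, as a shift and turn from the pose commanded when the call began, along the tool's axes at that moment; what a row does not reach only later rows make up. A row lasts 1/10 s, in which the tool goes at most 50 mm and 8.59 degrees, less where a joint would pass 70% of its speed; a pose out of reach is approached as far as the arm can. A call with a gripper value outside its range is refused whole. The fingers move at their own pace and stop on an object; the grip force is fixed at half the most. Time passes only in rows, so rows that repeat a pose let the fingers close. It gives the time, the measured TCP pose, the force, the opening and the grip force at its end, in the units of the state.
- robot.get_obs(): the state, without advancing time (a new reading comes with each control period).
- robot.snapshot(name): name is "scene" or "top"; returns a dict with "color" (400x640x3 uint8, red, green, blue), "range_z" (400x640 float32, m along the optical axis (not along the pixel's ray), 0 where there is no reading), "fx", "fy", "cx", "cy" (pixels), "dist_coeffs" ([k1, k2, p1, p2, k3] as OpenCV has them; the pictures are not rectified), "T" (4x4, takes a point from camera to world coordinates). Camera axes: x right, y down, z forward; pixel columns grow to the right and rows downward; lengths in m; the calibration is good to about 2 mm. A picture is of the moment at which its call begins.
- robot.close_job(): hands the job in; it is judged then, once.
The state is a dict: "time": time; "joint_positions": joint angles; "qvel": joint speeds; "joint_torque": joint torques, N m; "tool_pos": TCP position; "ee_rot": TCP orientation; "wrist_force": force on the tool from outside, world axes, zero at the start; "wrist_torque": the same for the moment, N m; "width": finger opening in m; "finger_force": force on a finger pad.
Only numpy, scipy, OpenCV 4.12 (cv2) and the standard library are available. Lean on these libraries where they do the work, as an engineer would, in place of code of your own. Each camera call takes 0.05 s, during which the arm holds its last target. There are 200 camera calls.

## Working session

There is one attempt and no reset: what is moved stays moved. The work goes in short steps, Python scripts to look and compute and a tool call to move; the robot and the scene stay as the last step left them, time stands still between calls to the robot, and variables do not carry over. Pictures are saved under pics/ and viewed, at most 10 in all, crops included, and the job is handed in when it is done.

Besides the shell and the picture viewer there is one more tool, called after "Call:" as name(argument=value, ...), one argument or row to a line, values as JSON. arm_command: Moves the arm, as the interface text tells. Its arguments: {"type":"object","properties":{"targets":{"type":"array"}},"required":["targets"]}

```bash
mkdir -p pics
cat > h.py <<'E'
import numpy as np, cv2
from scipy.spatial.transform import Rotation as Ro
from bench import robot
def snap(n):
    s=robot.snapshot(n); np.savez(f'{n}.npz',**{k:np.array(v) for k,v in s.items()}); return s
def load(n): return np.load(f'{n}.npz')
def cloud(s):
    h,w=s['range_z'].shape; u,v=np.meshgrid(np.arange(w),np.arange(h))
    K=np.array([[s['fx'],0,s['cx']],[0,s['fy'],s['cy']],[0,0,1.]],float)
    p=cv2.undistortPoints(np.stack([u.ravel(),v.ravel()],1).astype(np.float64).reshape(-1,1,2),K,np.array(s['dist_coeffs'],float)).reshape(h,w,2)
    z=s['range_z'].astype(float); c=np.dstack([p*z[...,None],z]); T=np.array(s['T'])
    c=c@T[:3,:3].T+T[:3,3]; c[z==0]=np.nan; return c
E
python3 - <<'E'
from h import *
for n in('scene','top'):
    s=snap(n); cv2.imwrite(f'pics/{n}0.png',s['color'][...,::-1]); print(n,np.round(s['T'],3).tolist())
o=robot.get_obs(); print(o['tool_pos'],o['ee_rot'],o['time'],o['width'])
E
```

```text
scene [[0.549, 0.475, -0.688, 1.512], [0.836, -0.297, 0.462, -0.614], [0.016, -0.828, -0.56, 0.897], [0.0, 0.0, 0.0, 1.0]]
top [[-0.027, -0.996, 0.087, 0.443], [-1.0, 0.028, 0.007, 0.024], [-0.009, -0.087, -0.996, 1.687], [0.0, 0.0, 0.0, 1.0]]
[ 0.13696007 -0.53217636  0.20442968] [-3.13966347e+00 -1.94593493e-04  2.51793201e-01] 0.1 0.09427576393674222
```

View pics/top0.png

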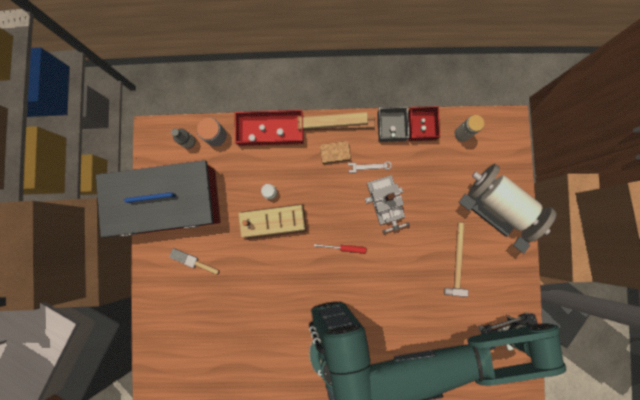

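View pics/scene0.png

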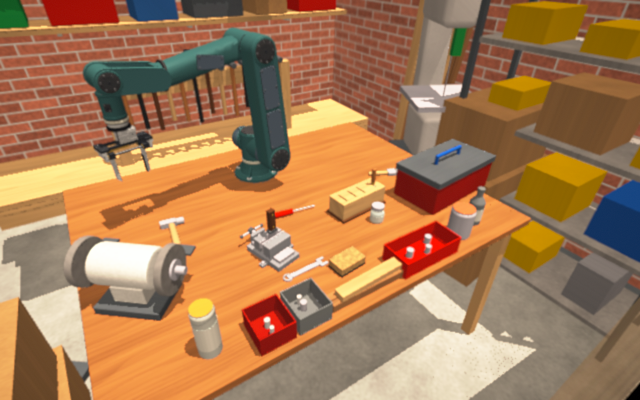

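The top view shows the rack at about (272,222), with the chisel at its left end (248,223) and empty slots near x = 267, 281 and 294. The vice is at about (387,203), with the scraper's dark grip at (390,197). The scene view shows the scraper upright in the vice at (270,220).

Run:
```python
from h import *
s=load('top'); c=cloud(s)
def rect(m,lab):
    p=c[m][:,:2]; r=cv2.minAreaRect((p*1000).astype(np.float32)); print(lab,len(p),r,np.round(np.median(c[m],0),4))
v,u=np.mgrid[0:400,0:640]
box=lambda a,b,d,e:(u>=a)&(u<=b)&(v>=d)&(v<=e)
z=c[...,2]
R=box(225,315,195,245)
print('rack z',np.nanpercentile(z[R&(z>.07)],[5,50,95]))
rect(R&(z>.075)&(z<.1),'rack'); rect(R&(z>.12),'chisel')
V=box(360,420,165,240)
rect(V&(z>.07)&(z<.092),'jaws');rect(V&(z>.17)&(z<.21),'grip top');rect(V&(z>.025)&(z<.09),'vice')
print(np.nanmax(z[V]))
s2=load('scene');c2=cloud(s2);z2=c2[...,2]
m=(abs(c2[...,0]-np.nanmedian(c[V&(z>.17)&(z<.21)][:,0]))<.05)&(abs(c2[...,1]-np.nanmedian(c[V&(z>.17)&(z<.21)][:,1]))<.05)
for a,b in((.12,.185),(.185,.2),(.07,.09)):
  q=c2[m&(z2>a)&(z2<b)]; print(a,len(q),np.round([q.min(0),q.max(0),q.mean(0)],4).tolist(),cv2.minAreaRect((q[:,:2]*1000).astype(np.float32)))
a=cv2.resize(s['color'][180:250,225:425,::-1],None,fx=4,fy=4,interpolation=2)
b=cv2.resize(s2['color'][170:270,235:395,::-1],None,fx=5,fy=5,interpolation=2)[:,:800]
cv2.imwrite('pics/crop1.png',np.vstack([a,b[:320]]))
```

```text
rack z [0.07871125 0.08555927 0.09295342]
rack 1411 ((538.4293823242188, 236.20965576171875), (144.0652618408203, 232.3761444091797), 5.801651477813721) [0.5122 0.2325 0.0855]
chisel 36 ((503.9950256347656, 314.4184875488281), (17.990598678588867, 15.5033597946167), 3.3542160987854004) [0.504  0.3123 0.1609]
jaws 505 ((586.5206298828125, -200.38253784179688), (84.0746078491211, 102.04859161376953), 15.508281707763672) [ 0.5847 -0.1977  0.0806]
grip top 47 ((582.5751953125, -196.89390563964844), (19.648591995239258, 25.042015075683594), 15.756120681762695) [ 0.5813 -0.1951  0.1911]
vice 1051 ((566.694091796875, -204.79220581054688), (205.5058135986328, 104.19403839111328), 15.439905166625977) [ 0.5679 -0.2031  0.0627]
0.1974342210028761
0.12 139 [[0.5764, -0.2165, 0.1201], [0.5972, -0.1863, 0.1845], [0.5895, -0.2034, 0.1522]] ((590.1197509765625, -202.98916625976562), (29.757966995239258, 18.327743530273438), 69.27874755859375)
0.185 42 [[0.5724, -0.2141, 0.1852], [0.5953, -0.1867, 0.1959], [0.5864, -0.2017, 0.1911]] ((585.0812377929688, -200.1309051513672), (19.992813110351562, 24.794803619384766), 19.724136352539062)
0.07 349 [[0.5473, -0.2449, 0.0703], [0.6311, -0.1454, 0.0893], [0.5978, -0.2005, 0.0815]] ((589.3377685546875, -194.95640563964844), (99.36869049072266, 83.84918975830078), 89.59626770019531)
```

View pics/crop1.png

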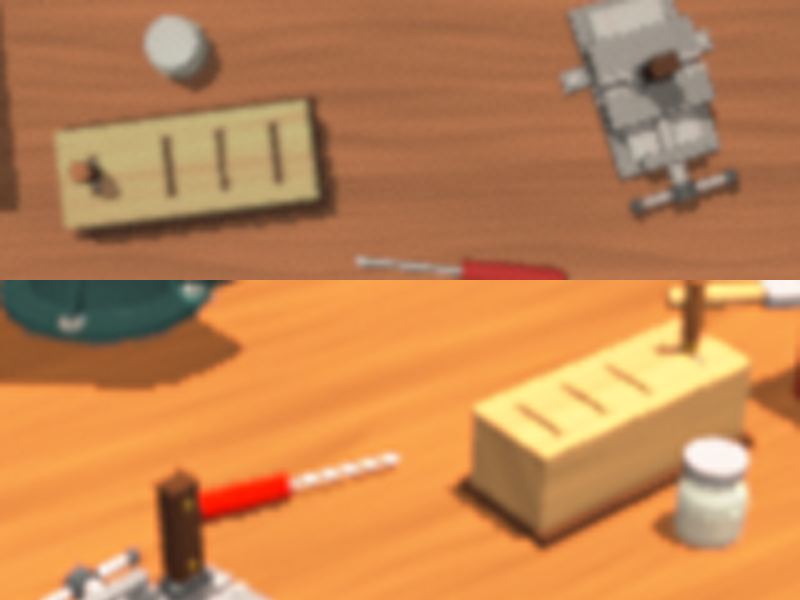

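The crop shows the slots clearly: in the crop's top half the slot centres are at about (170,166), (222,160) and (277,152), and the chisel is at (85,172). I'll fit the rack without the jar and project the slots.

Run:
```python
from h import *
from scipy.optimize import least_squares
res={}
for n,b in(('top',(232,312,203,242)),('scene',(325,390,180,222))):
    s=load(n);c=cloud(s);z=c[...,2]
    v,u=np.mgrid[0:400,0:640]
    m=(u>=b[0])&(u<=b[1])&(v>=b[2])&(v<=b[3])&(abs(z-.0865)<.006)&(c[...,0]<.575)
    p=c[m]
    # robust rectangle: grow 90x235, fit by minAreaRect after eroding outliers
    r=cv2.minAreaRect((p[:,:2]*1000).astype(np.float32)); print(n,len(p),r,np.median(p[:,2]))
# slot pixels from top crop -> world plane z=.0855(+foot)
s=load('top');K=np.array([[s['fx'],0,s['cx']],[0,s['fy'],s['cy']],[0,0,1.]],float)
def px(n,pts,z):
    s=load(n);K=np.array([[s['fx'],0,s['cx']],[0,s['fy'],s['cy']],[0,0,1.]],float)
    q=cv2.undistortPoints(np.array(pts,float).reshape(-1,1,2),K,s['dist_coeffs'].astype(float)).reshape(-1,2)
    d=np.c_[q,np.ones(len(q))]@s['T'][:3,:3].T; o=s['T'][:3,3]; return o+d*((z-o[2])/d[:,2])[:,None]
t=np.array([[165,137],[174,196],[219,129],[225,189],[273,122],[281,183],[57,131],[311,98],[320,199],[70,230]])/4+[225-.375,180-.375]
w=px('top',t,.085);print(np.round(w,4).tolist())
c3=(w[0:6:2]+w[1:6:2])/2;print('top slots 3,2,1',np.round(c3,4).tolist())
# scene slots: crop 5x, y offset 280 
t=np.array([[517,405],[561,435],[563,385],[605,413],[608,365],[650,394],[473,408],[549,458],[749,358]],float);t[:,1]-=280
w=px('scene',t/5+[235-.4,170-.4],.085);print(np.round(w,4).tolist())
print('scene slots 1,2,3',np.round((w[0:6:2]+w[1:6:2])/2,4).tolist())
```

```text
top 1232 ((511.8611755371094, 233.53408813476562), (90.41365051269531, 232.41766357421875), 5.873387813568115) 0.08581878665255016
scene 690 ((512.762451171875, 230.65284729003906), (95.17252349853516, 240.42251586914062), 5.929967880249023) 0.08741490332291851
[[0.5368, 0.2518, 0.085], [0.4819, 0.2444, 0.085], [0.5428, 0.2015, 0.085], [0.4872, 0.197, 0.085], [0.548, 0.1513, 0.085], [0.4913, 0.1451, 0.085], [0.5451, 0.3525, 0.085], [0.5693, 0.1155, 0.085], [0.4756, 0.1094, 0.085], [0.453, 0.3415, 0.085]]
top slots 3,2,1 [[0.5094, 0.2481, 0.085], [0.515, 0.1992, 0.085], [0.5196, 0.1482, 0.085]]
[[0.4925, 0.1463, 0.085], [0.5474, 0.1505, 0.085], [0.4875, 0.1967, 0.085], [0.5402, 0.2002, 0.085], [0.4819, 0.2482, 0.085], [0.5369, 0.2495, 0.085], [0.4772, 0.1131, 0.085], [0.5687, 0.1231, 0.085], [0.5365, 0.3577, 0.085]]
scene slots 1,2,3 [[0.5199, 0.1484, 0.085], [0.5139, 0.1984, 0.085], [0.5094, 0.2488, 0.085]]
```

```bash
cat >> h.py <<'E'
def go(pos,yaw_deg):
    "delta in tool axes (deg, mm) from measured pose to tool-down pose"
    o=robot.get_obs(); R=Ro.from_euler('xyz',o['ee_rot']); G=Ro.from_euler('xyz',[np.pi,0,np.radians(yaw_deg)])
    print('t',round(o['time'],2),'turn',np.round(np.degrees((R.inv()*G).as_rotvec()),1),'shift',np.round(R.inv().apply(np.array(pos)-o['tool_pos'])*1000,1),'pos',np.round(o['tool_pos'],4),'F',np.round(o['wrist_force'],1),'w',o['width'])
E
python3 -c "
from h import *
go([.584,-.1985,.24],105.5)"
```

```text
t 0.1 turn [ -0.1  -0.1 -91.1] shift [ 516.1 -211.8  -35.1] pos [ 0.137  -0.5322  0.2044] F [ 0.1  0.4 -0.6] w 0.09427576393674222
```

Call:
arm_command(
  targets=[0, 0, -91, 516, -212, -36, -1, 0, 0, -91, 516, -212, -36, -1, 0, 0, -91, 516, -212, -36, -1, 0, 0, -91, 516, -212, -36, -1, 0, 0, -91, 516, -212, -36, -1, 0, 0, -91, 516, -212, -36, -1, 0, 0, -91, 516, -212, -36, -1, 0, 0, -91, 516, -212, -36, -1, 0, 0, -91, 516, -212, -36, -1, 0, 0, -91, 516, -212, -36, -1, 0, 0, -91, 516, -212, -36, -1, 0, 0, -91, 516, -212, -36, -1, 0, 0, -91, 516, -212, -36, -1, 0, 0, -91, 516, -212, -36, -1, 0, 0, -91, 516, -212, -36, -1, 0, 0, -91, 516, -212, -36, -1],
)

```text
time: 1.7
tool_pos: [0.5829, -0.2001, 0.2418]
ee_rot: [-3.142, 0.0, 1.837]
wrist_force: [-0.3, 0.4, -0.7]
width: 0.0939
finger_force: 0.0
```

Run:
```python
from h import *
go([.584,-.1985,.139],105.5)
s=snap('scene');c=cloud(s)
m=(abs(c[...,0]-.585)<.03)&(abs(c[...,1]+.2)<.03)&(c[...,2]>.12)&(c[...,2]<.2)
q=c[m];print(len(q),q.mean(0))
cv2.imwrite('pics/a.png',cv2.resize(s['color'][130:280,190:350,::-1],None,fx=4,fy=4,interpolation=2))
```

```text
t 1.7 turn [-0.   0.  -0.2] shift [  1.3   1.5 102.8] pos [ 0.5829 -0.2001  0.2418] F [-0.3  0.4 -0.7] w 0.09388078524220145
181 [ 0.58890093 -0.20291295  0.16137355]
```

View pics/a.png

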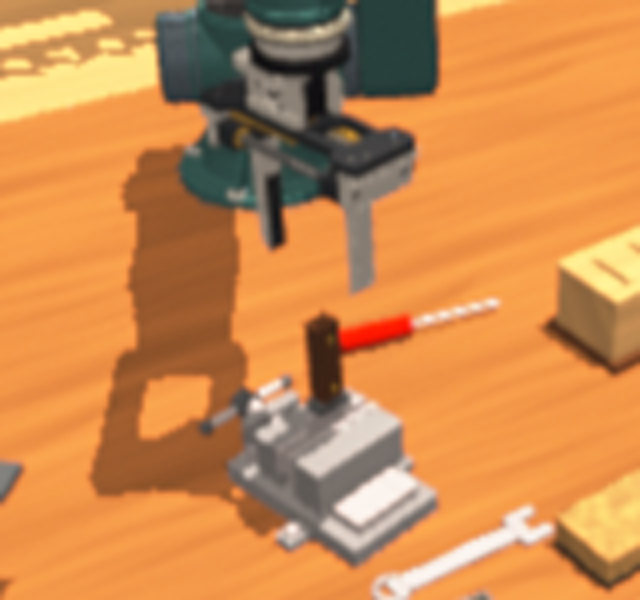

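The fingertips, at (275,245) and (360,290) in the crop, straddle the grip top at (322,320). I'll go down and close.

Call:
arm_command(
  targets=[0, 0, 0, 1, 1, 30, -1, 0, 0, 0, 1, 1, 60, -1, 0, 0, 0, 1, 1, 85, -1, 0, 0, 0, 1, 1, 102, -1, 0, 0, 0, 1, 1, 102, -1, 0, 0, 0, 1, 1, 102, 1, 0, 0, 0, 1, 1, 102, 1, 0, 0, 0, 1, 1, 102, 1, 0, 0, 0, 1, 1, 102, 1, 0, 0, 0, 1, 1, 102, 1, 0, 0, 0, 1, 1, 102, 1, 0, 0, 0, 1, 1, 102, 1, 0, 0, 0, 1, 1, 102, 1],
)

```text
time: 3.05
tool_pos: [0.5846, -0.1976, 0.1394]
ee_rot: [-3.141, 0.0, 1.84]
wrist_force: [0.2, 0.5, -0.7]
width: 0.0337
finger_force: 0.0
```

Call:
arm_command(
  targets=[0, 0, 0, 0, 0, 0, 1, 0, 0, 0, 0, 0, 0, 1, 0, 0, 0, 0, 0, 0, 1, 0, 0, 0, 0, 0, 0, 1, 0, 0, 0, 0, 0, 0, 1],
)

```text
time: 3.55
tool_pos: [0.5844, -0.1976, 0.1393]
ee_rot: [-3.141, -0.0, 1.84]
wrist_force: [-0.2, -1.1, -0.7]
width: 0.0201
finger_force: 30.0
```

Call:
arm_command(
  targets=[0, 0, 0, 0, 0, -10, 1, 0, 0, 0, 0, 0, -25, 1, 0, 0, 0, 0, 0, -45, 1, 0, 0, 0, 0, 0, -65, 1, 0, 0, 0, 0, 0, -85, 1, 0, 0, 0, 0, 0, -95, 1, 0, 0, 0, 0, 0, -95, 1],
)

```text
time: 4.25
tool_pos: [0.5857, -0.198, 0.2377]
ee_rot: [3.137, 0.003, 1.84]
wrist_force: [0.6, 0.0, -2.6]
width: 0.0198
finger_force: 30.0
```

Run:
```python
from h import *
go([.5145,.1988,.234],185.9)
s=snap('scene');c=cloud(s);z=c[...,2]
cv2.imwrite('pics/b.png',cv2.resize(s['color'][110:260,190:350,::-1],None,fx=4,fy=4,interpolation=2))
R=Ro.from_euler('xyz',robot.get_obs()['ee_rot']);t=R.inv().apply((c-robot.get_obs()['tool_pos']).reshape(-1,3)).reshape(c.shape)*1000
m=(abs(t[...,0])<40)&(abs(t[...,1])<40)&(t[...,2]>10)&(t[...,2]<105)
q=t[m]
for a in range(10,106,12):
    k=q[(q[:,2]>=a)&(q[:,2]<a+12)]
    if len(k):print(a,len(k),np.round([k.min(0),k.mean(0),k.max(0)],1).tolist())
```

```text
t 4.25 turn [  0.1   0.3 -80.5] shift [401.4  36.9   2.4] pos [ 0.5857 -0.198   0.2377] F [ 0.6  0.  -2.6] w 0.01983983749359277
10 24 [[-16.5, -3.1, 10.1], [-8.5, 6.8, 15.8], [8.2, 13.4, 21.7]]
22 39 [[-20.7, -9.1, 22.0], [-8.0, 5.9, 27.5], [14.9, 12.4, 33.7]]
34 25 [[-26.2, 0.1, 34.0], [-4.8, 2.5, 41.1], [22.0, 6.5, 45.8]]
46 35 [[-27.9, -0.3, 46.2], [-4.1, 2.1, 51.9], [20.0, 5.3, 57.9]]
58 36 [[-28.5, -2.2, 58.1], [-4.7, 2.4, 63.1], [23.8, 6.9, 69.4]]
70 34 [[-29.0, -1.3, 70.1], [-5.2, 2.3, 75.0], [21.9, 6.0, 81.2]]
82 40 [[-29.1, -1.8, 82.4], [-2.0, 1.9, 88.1], [23.9, 5.6, 93.8]]
94 13 [[-26.4, -0.1, 95.5], [-4.2, 1.4, 97.7], [18.8, 5.1, 101.0]]
```

View pics/b.png

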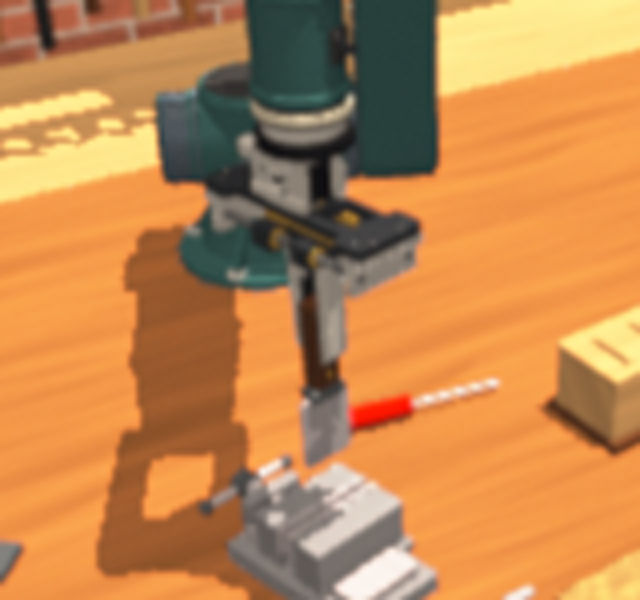

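The scraper is held square, with the blade lower edge clear of the jaws at about (325,455) in the crop. The blade's centre is within about 2.5 mm of the tool axis. Next I'll go above slot 1.

Call:
arm_command(
  targets=[0, 0, -8, 35, 3, 5, 1, 0, 0, -16, 70, 6, 5, 1, 0, 0, -24, 105, 8, 5, 1, 0, 0, -32, 140, 11, 5, 1, 0, 0, -40, 175, 14, 5, 1, 0, 0, -48, 210, 17, 5, 1, 0, 0, -56, 245, 20, 5, 1, 0, 0, -64, 280, 22, 5, 1, 0, 0, -72, 315, 25, 5, 1, 0, 0, -80.5, 351, 28, 5, 1, 0, 0, -80.5, 351, 28, 5, 1, 0, 0, -80.5, 351, 28, 5, 1, 0, 0, -80.5, 351, 28, 5, 1, 0, 0, -80.5, 351, 28, 5, 1],
)

```text
time: 5.7
tool_pos: [0.5184, 0.1471, 0.229]
ee_rot: [-3.141, -0.001, -3.04]
wrist_force: [1.0, 0.0, -2.3]
width: 0.0198
finger_force: 30.0
```

Run:
```python
from h import *
go([.5198,.1483,.225],185.9)
s=snap('scene');c=cloud(s)
print(robot.get_obs()['ee_rot'])
x0,y0=305,110
cv2.imwrite('pics/c.png',cv2.resize(s['color'][y0:y0+120,x0:x0+110,::-1],None,fx=5,fy=5,interpolation=2))
o=robot.get_obs();R=Ro.from_euler('xyz',o['ee_rot']);t=R.inv().apply((c-o['tool_pos']).reshape(-1,3)).reshape(c.shape)*1000
m=(abs(t[...,0])<40)&(abs(t[...,1])<40)&(t[...,2]>10)&(t[...,2]<112)
q=t[m]
for a in range(10,116,12):
    k=q[(q[:,2]>=a)&(q[:,2]<a+12)]
    if len(k):print(a,len(k),np.round([k.min(0),k.mean(0),k.max(0)],1).tolist())
```

```text
t 5.7 turn [-0.  -0.  -0.1] shift [-1.5  1.1  4. ] pos [0.5184 0.1471 0.229 ] F [ 1.   0.  -2.3] w 0.019776978230843466
[-3.14122605e+00 -5.37169201e-04 -3.04042593e+00]
10 19 [[-16.4, -12.6, 10.7], [-6.7, -5.0, 15.5], [9.1, 7.5, 20.7]]
22 32 [[-31.6, -14.1, 22.1], [-10.2, -4.7, 27.9], [11.3, 9.6, 33.2]]
34 17 [[-28.6, -8.3, 34.6], [-11.8, -3.4, 40.4], [14.9, 0.3, 44.5]]
46 26 [[-28.8, -5.7, 46.1], [-2.1, -2.2, 51.9], [22.9, 4.5, 58.0]]
58 20 [[-28.4, -4.6, 58.7], [-3.8, -1.6, 63.6], [22.7, 0.8, 69.5]]
70 27 [[-30.8, -5.5, 70.1], [-2.9, -1.2, 75.5], [21.2, 2.2, 81.9]]
82 23 [[-28.8, -4.9, 82.0], [-5.8, -1.5, 87.5], [19.9, 2.7, 93.3]]
94 15 [[-26.3, -2.7, 95.0], [-2.5, -0.1, 98.5], [21.6, 2.3, 102.3]]
```

View pics/c.png

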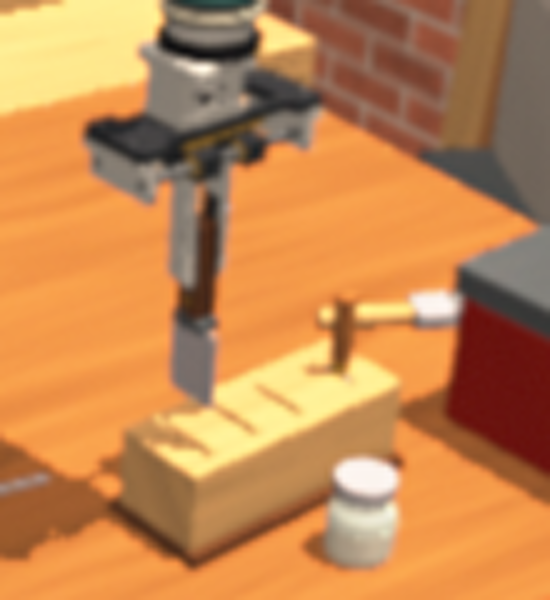

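The blade hangs over the rack, with its lower corner at (210,400) in the crop, in front of slot 1. Next I'll lower it gently to the mouth.

Call:
arm_command(
  targets=[0, 0, 0, 0.5, 1, 8, 1, 0, 0, 0, 0.5, 1, 16, 1, 0, 0, 0, 0.5, 1, 24, 1, 0, 0, 0, 0.5, 1, 30, 1, 0, 0, 0, 0.5, 1, 35, 1, 0, 0, 0, 0.5, 1, 39, 1, 0, 0, 0, 0.5, 1, 42, 1, 0, 0, 0, 0.5, 1, 45, 1],
)

```text
time: 6.55
tool_pos: [0.5178, 0.1492, 0.1846]
ee_rot: [-3.141, 0.001, -3.038]
wrist_force: [0.8, -0.5, -0.6]
width: 0.02
finger_force: 30.0
```

Call:
arm_command(
  targets=[0, 0, 0, 0, 0, 4, 1, 0, 0, 0, 0, 0, 8, 1, 0, 0, 0, 0, 0, 11, 1, 0, 0, 0, 0, 0, 14, 1, 0, 0, 0, 0, 0, 14, 1],
)

```text
time: 7.05
tool_pos: [0.5174, 0.149, 0.1697]
ee_rot: [-3.141, -0.001, -3.038]
wrist_force: [0.2, -0.3, -3.3]
width: 0.0197
finger_force: 30.0
```

Depth is about 20 mm with no contact, so I'll keep lowering in small steps.

Call:
arm_command(
  targets=[0, 0, 0, 0, 0, 3, 1, 0, 0, 0, 0, 0, 6, 1, 0, 0, 0, 0, 0, 9, 1],
)

```text
time: 7.35
tool_pos: [0.5178, 0.149, 0.1614]
ee_rot: [-3.141, 0.0, -3.038]
wrist_force: [-0.1, -0.6, -1.8]
width: 0.0195
finger_force: 30.0
```

Call:
arm_command(
  targets=[0, 0, 0, 0, 0, 3, 1, 0, 0, 0, 0, 0, 6, 1, 0, 0, 0, 0, 0, 9, 1],
)

```text
time: 7.65
tool_pos: [0.5177, 0.149, 0.1522]
ee_rot: [-3.141, 0.0, -3.038]
wrist_force: [0.5, -1.5, -0.7]
width: 0.0198
finger_force: 30.0
```

Call:
arm_command(
  targets=[0, 0, 0, 0, 0, 3, 1, 0, 0, 0, 0, 0, 6, 1, 0, 0, 0, 0, 0, 8, 1],
)

```text
time: 7.95
tool_pos: [0.5176, 0.149, 0.1441]
ee_rot: [-3.141, -0.0, -3.038]
wrist_force: [0.0, -2.6, -0.2]
width: 0.02
finger_force: 30.0
```

Call:
arm_command(
  targets=[0, 0, 0, 0, 0, 4, 1, 0, 0, 0, 0, 0, 8, 1, 0, 0, 0, 0, 0, 12, 1],
)

```text
time: 8.25
tool_pos: [0.5177, 0.149, 0.1322]
ee_rot: [-3.141, 0.0, -3.038]
wrist_force: [0.2, -2.6, -1.0]
width: 0.0199
finger_force: 30.0
```

Call:
arm_command(
  targets=[0, 0, 0, 0, 0, 3, 1, 0, 0, 0, 0, 0, 6, 1, 0, 0, 0, 0, 0, 6, 1],
)

```text
time: 8.55
tool_pos: [0.5175, 0.149, 0.1257]
ee_rot: [-3.141, -0.001, -3.038]
wrist_force: [0.7, -2.8, -3.1]
width: 0.0199
finger_force: 30.0
```

Slot 1 is clear. I'll seat it gently until it makes contact.

Call:
arm_command(
  targets=[0, 0, 0, 0, 0, 1, 1, 0, 0, 0, 0, 0, 2, 1, 0, 0, 0, 0, 0, 2, 1],
)

```text
time: 8.85
tool_pos: [0.5177, 0.149, 0.1245]
ee_rot: [-3.141, 0.0, -3.038]
wrist_force: [0.4, -2.6, -1.4]
width: 0.0197
finger_force: 30.0
```

Call:
arm_command(
  targets=[0, 0, 0, 0, 0, 1, 1, 0, 0, 0, 0, 0, 2, 1, 0, 0, 0, 0, 0, 2, 1],
)

```text
time: 9.15
tool_pos: [0.5178, 0.149, 0.1233]
ee_rot: [-3.141, 0.001, -3.038]
wrist_force: [-1.1, -3.7, 4.4]
width: 0.0195
finger_force: 30.0
```

The contact force is now pushing up, so the shoulder is on the rack. I'll press 1 mm, open, then retreat straight up.

Call:
arm_command(
  targets=[0, 0, 0, 0, 0, 1, 1, 0, 0, 0, 0, 0, 1, 1, 0, 0, 0, 0, 0, 0, 0, 0, 0, 0, 0, 0, 0, -0.2, 0, 0, 0, 0, 0, 0, -0.2, 0, 0, 0, 0, 0, 0, -0.2, 0, 0, 0, 0, 0, 0, -0.2, 0, 0, 0, 0, 0, 0, -0.2],
)

```text
time: 9.95
tool_pos: [0.5175, 0.1493, 0.1222]
ee_rot: [3.141, -0.0, -3.038]
wrist_force: [0.3, 0.4, 0.3]
width: 0.0562
finger_force: 0.0
```

Call:
arm_command(
  targets=[0, 0, 0, 0, 0, -10, -0.2, 0, 0, 0, 0, 0, -30, -0.2, 0, 0, 0, 0, 0, -55, -0.2, 0, 0, 0, 0, 0, -85, -0.2, 0, 0, 0, 0, 0, -120, -0.2, 0, 0, 0, 0, 0, -140, -0.2, 0, 0, 0, 0, 0, -140, -0.2, 0, 0, 0, 0, 0, -140, -0.2],
)

```text
time: 10.75
tool_pos: [0.5177, 0.1492, 0.2626]
ee_rot: [3.142, 0.001, -3.038]
wrist_force: [-0.2, 0.5, -0.3]
width: 0.0566
finger_force: 0.0
```

Run:
```python
from h import *
s=snap('scene');c=cloud(s);p=c.reshape(-1,3)
q=p[(abs(p[:,0]-.519)<.03)&(abs(p[:,1]-.149)<.03)&(p[:,2]>.15)&(p[:,2]<.185)]
print('grip',len(q),q.mean(0),q[:,2].max())
go([.52,.15,.26],185.9)
cv2.imwrite('pics/d.png',cv2.resize(s['color'][120:230,305:415,::-1],None,fx=5,fy=5,interpolation=2))
```

```text
grip 63 [0.52483736 0.14555714 0.16682889] 0.1797913057238797
t 10.8 turn [-0.  -0.1  0. ] shift [-2.9  0.6  1.2] pos [0.5172 0.1491 0.2612] F [-0.8 -0.1 -0.4] w 0.056445687805684736
```

View pics/d.png

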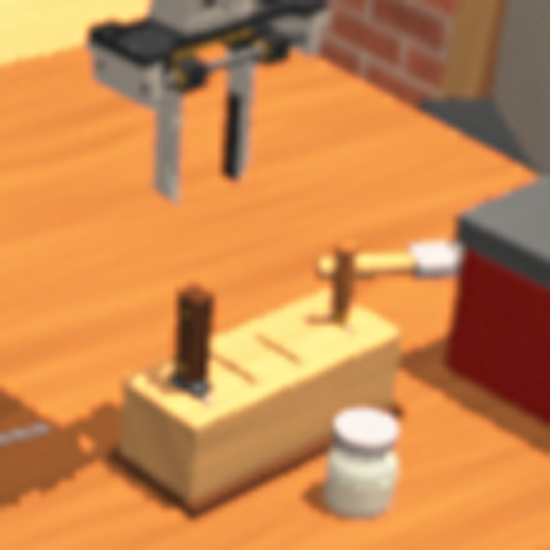

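The scraper stands upright in slot 1, with its collar on the rack top at (190,385). The grip-top height of about 0.178 m fits the expected 0.176 m, and the gripper is clear.

```bash
python3 -c "
from bench import robot
print(robot.close_job())"
```

```text
the job is handed in; nothing more can be done
None
```

The scraper is in slot 1, the clear one, fully home with its shoulder on the rack's top and released; the job was handed in at about 11 s, and no verdict was shown.

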